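# Refit the hinge pin of an objective case

## Robot

A 7-joint arm with a two-finger parallel gripper is mounted at the origin on the work surface. World frame = base frame: x ahead of the robot, y to its left, z up, the work surface at z = 0. Lengths are in m, angles in rad, forces in N, time in s.
With the tool pointing down it reaches from about 0.4 to 0.85 m from the base axis. Payload 10.4 kg.
Tool frame: the origin (TCP) lies on the centre line of the jaws, within the pads' length; the fingertips stand 8 mm ahead of it and the grasp point (between the pads) lies 11 mm behind it (r.finger_overhang is the distance from the TCP to the fingertips, in m); z points along the fingers, y is the line along which they close (so a half turn about z gives the same grasp; the last joint's range is limited). The gripper opens to 87 mm and grips with 3 to 60 N. Pads are 19 mm wide; open, the fingers measure 117 mm over their backs; the gripper's body (75 mm by 190 mm) begins 51 mm behind the grasp point.
Start: joints at [-1.125, 0.332, -0.065, 1.46, 0.022, 1.35, -0.088], TCP at [0.282, 0.558, 0.231] pointing down, gripper open.
Joint ranges: [-2.6, 2.6], [-0.5, 2.12], [-1.47, 1.34], [0.16, 2.42], [-1.27, 4.41], [0.06, 2.06], [-2.6, 2.6]. Speed limits (rad/s): [2.22, 2.22, 2.79, 2.79, 3.14, 3.14, 3.14].

## Interface

Orientations are given as a unit quaternion [x, y, z, w].
In Python, from bench import r, vision gives the robot as it stands.
- The arm moves only by the tool drive_tool, never from a script. Its argument "series" is a list of rows, each a list of 2 entries, a list of its own where there are three numbers: the shift along the world's x, y, z in cm, then the turn about the world's z in degrees. A call has exactly 10 rows; each row shifts and turns the commanded pose from where the row before left it; what a row does not reach is not made up. A row lasts 1/8 s, in which the tool goes at most 62.5 mm and 10.7 degrees, less where a joint would pass 70% of its speed; a pose out of reach is approached as far as the arm can. A call with a gripper value outside its range is refused whole. "hand" is the closure, from 0 (fully open) to 1 (shut), set as the call begins (left out, the last holds). The fingers move at their own pace and stop on an object; "newtons" is the grip in N (left out, the last holds). Time passes only in rows, so rows that do not move let the fingers close, or fill a call up. It gives the time, the measured TCP pose, the force, the opening and the grip force at its end, in the units of the state.
- r.read_state(): the state, without advancing time (a new reading comes with each control period).
- vision.camera(name): name is "scene" or "top"; returns a dict with "color" (400x640x3 uint8, red, green, blue), "intrinsics" (3x3 intrinsics, pixels), "R" (3x3) and "t" (3): a world point X has camera coordinates R X + t. Camera axes: x right, y down, z forward; pixel columns grow to the right and rows downward; lengths in m; the calibration is good to about 2 mm. A picture is of the moment at which its call begins. There is no depth.
- r.close_job(): hands the job in; it is judged then, once.
The state is a dict: "time": time; "joint_positions": joint angles; "joint_vel": joint speeds; "joint_torque": joint torques, N m; "ee_pos": TCP position; "eef_rot": TCP orientation; "ft_force": force on the tool from outside, world axes, zero at the start; "torque": the same for the moment, N m; "width": finger opening in m; "grip_force": force on a finger pad.
Only numpy, scipy, OpenCV 4.12 (cv2) and the standard library are available. Lean on these libraries where they do the work, as an engineer would, in place of code of your own. Each camera call takes 0.05 s, during which the arm holds its last target. There are 200 camera calls.

## Task

The lid of the microscope-objective case lies closed with its hinge knuckles in line, but its hinge pin is out and the lamp power supply stands in the pin's way. First push the heavy power supply away from you until its far face stands flush along the bench rail, keeping it upright; then take the hinge pin from the slide warmer and slide it fully home through all five knuckles from the freed end, with the lid still closed on the case, and let go. Leave the oil bottle, beaker and slide box standing where they are.

Things in the scene. Friction and masses are not known exactly. Their poses are not given: they have to be found in the camera images.
- case: Fixed grey case, 110 (its x) x 130 (its y) x 70 mm high. Origin: centre of its underside; z up. Hinge along its y on the robot's side. Its three knuckle blocks (22 x 26 along y x 22 mm) at y = -69 to -43, -13 to 13, 43 to 69 mm, and the lid's two between them, make a row 138 mm long with 2 mm gaps and an 11 mm round bore, open at both ends: the pin may enter from either free end.
- hinge (a point): Middle of the hinge row on the bore's axis: in the case's frame x = -69, y = 0, z = 70 mm. The pin's axis must come to lie along the case's y through this point. Axes as the case's.
- lid: Loose flat aluminium lid, 0.25 kg, 110 x 130 x 6 mm, lying closed on the case (top 76 mm above the bench), located by four lugs with 1.5 mm play. Its frame coincides with the case's frame when closed (origin at the bench below it). Its two knuckles (same size and bore) are at y = -41 to -15 and 15 to 41 mm.
- lid_hinge (a point): The middle of the lid's own knuckle axis (x = -69, y = 0, z = 70 mm in the lid's frame); on hinge when closed.
- pin: Loose steel hinge pin, 0.12 kg, 191 mm long, lying on the warmer at almost any yaw. Grip block 46 mm long (x = -23 to 23), 20 x 20 mm, then an 8 mm shaft, 145 mm long, along its +x on the block's centre line, tapering to 3 mm over the last 10 mm. Origin: centre of the block's underside; z up, shaft axis at z = 10 mm. Centre of mass in the block, about 9 mm towards the shaft.
- pin_grip (a point): Centre of the pin's grip block, on the shaft's axis.
- pin_mid (a point): Point on the pin's axis 92 mm from the grip's centre (69 mm from the shoulder between grip and shaft): it is at hinge when the pin is fully home, the shoulder against the outer knuckle, from whichever end it came.
- pin_tip (a point): The tip of the shaft, 168 mm from the grip's centre.
- supply: Loose lamp power supply, about 1.25 kg, white box 100 (its x) x 120 (its y) x 100 mm high; too wide to grip. Origin: centre of its underside; x roughly away from the robot, z up. Stands across the hinge line at one side of the case (left or right); the warmer at the other. Slides when pushed with 5 to 25 N, turns when pushed off centre.
- supply_far_left (a point): Bottom far left corner of the supply, x = 50, y = 60 mm in its frame.
- supply_far_right (a point): Bottom far right corner of the supply, x = 50, y = -60 mm.
- warmer: Fixed slide warmer, a grey box with a flat black top, 120 x 120 mm, 100 mm high. Origin: centre of its underside. It does not move and blocks the hinge line on its side.
- rail: Fixed aluminium rail on the bench beyond the case, 860 mm long (along its y), 20 mm thick, 22 mm high. Origin: on the bench under the middle of its face towards the robot; x points away from the robot.
- oil: Bystander: small bottle of immersion oil, 36 mm diameter, 75 mm high, between robot and case. Origin: centre of its underside.
- beaker: Bystander: small glass beaker, 64 mm across, 75 mm high, at the outer side of the supply or warmer. Origin: centre of its underside.
- slidebox: Bystander: blue slide box 85 x 40 x 35 mm high, at the other outer side. Origin: centre of its underside.
Not all that is in view belongs to the job. Leave any purple or red look-alike of the supply alone.

How it is judged:
On the way, in this order (a step that is already met when the one before it is completed fails the run):
1. the power supply stands flush along the rail (x of each of supply_far_left, supply_far_right in the frame of rail above -0.012 m and angle between supply's own z axis and vertical below 0.1 rad), for 0.2 s.
2. the pin is home through all knuckles, the lid closed (distance between each of pin_mid, lid_hinge and hinge below 0.005 m and angle between the x axis of pin and the y axis of case, either way round below 0.05 rad and angle between the z axis of lid and the z axis of case, either way round below 0.05 rad and z of lid in the frame of case above -0.004 m), for 0.2 s.
At the end, for the whole second after the job is handed in: Both far bottom corners of the supply within 12 mm of the rail, supply upright; pin_mid within 5 mm of the hinge point and the pin within 0.05 rad of the hinge line; lid closed, its hinge axis within 5 mm of the case's; pin and supply at rest (all of step 1 and all of step 2 and linear speed of each of pin, supply below 0.02 m/s); the robot touches nothing.
It fails at once if the oil bottle is moved by more than 30 mm or tipped (distance of oil from where it was at the start of the episode above 0.03 m or angle between oil's own z axis and vertical above 0.4 rad).
It fails at once if the beaker is moved by more than 30 mm or tipped (distance of beaker from where it was at the start of the episode above 0.03 m or angle between beaker's own z axis and vertical above 0.4 rad).
It fails at once if the slide box is moved by more than 30 mm or tipped (distance of slidebox from where it was at the start of the episode above 0.03 m or angle between slidebox's own z axis and vertical above 0.4 rad).
It fails at once if the power supply is tipped (angle between supply's own z axis and vertical above 0.3 rad).
It fails at once if the lid is knocked off its place by more than 20 mm (distance between lid_hinge and hinge above 0.02 m).
It also fails if it takes over 72 s, if anything falls off the work surface, if the arm or the gripper's body presses on something with over 40 N, if the wrist force passes 120 N, or if a joint passes its speed limit or range.

## Working session

There is one attempt and no reset: what is moved stays moved. The work goes in short steps, Python scripts to look and compute and a tool call to move; the robot and the scene stay as the last step left them, time stands still between calls to the robot, and variables do not carry over. Pictures are saved under pics/ and viewed, at most 10 in all, crops included, and the job is handed in when it is done.

Besides the shell and the picture viewer there is one more tool, called after "Call:" by a JSON object that holds its "fn" and its "kwargs", one argument or row to a line. drive_tool: Moves the arm, as the interface text tells. Its arguments: {"type":"object","properties":{"series":{"type":"array"},"hand":{"type":"number"},"newtons":{"type":"number"}},"required":["series"]}

```bash
mkdir -p pics
cat > h.py <<'E'
import numpy as np, cv2
from bench import r, vision
def shot(n,f):
    c=vision.camera(n); cv2.imwrite('pics/'+f,c['color'][:,:,::-1]); np.savez('pics/'+f[:-4]+'.npz',**c); return c
def load(f): return dict(np.load('pics/'+f+'.npz'))
def ray(c,u,v,z):
    K,R,t=c['intrinsics'],c['R'],c['t']; o=-R.T@t; d=R.T@np.linalg.inv(K)@np.array([u,v,1.]); return o+d*(z-o[2])/d[2]
def proj(c,X):
    p=(c['R']@np.asarray(X,float).T).T+c['t']; p=p@c['intrinsics'].T; return p[...,:2]/p[...,2:]
def crop(f,x0,y0,x1,y1,s,out):
    im=cv2.imread('pics/'+f+'.png')[y0:y1,x0:x1]; cv2.imwrite('pics/'+out,cv2.resize(im,None,fx=s,fy=s,interpolation=cv2.INTER_CUBIC))
E
python3 - <<'E'
from h import *
a=shot('top','t0.png');b=shot('scene','s0.png')
for c in(a,b): print(-c['R'].T@c['t'],c['R'][2],c['intrinsics'][0])
s=r.read_state();print(s['time'],s['ee_pos'],s['eef_rot'],s['width'])
E
```

```text
[ 0.44763644 -0.06055535  1.24127715] [ 0.06487597 -0.01984681 -0.99769595] [457.97011039   0.         318.06173475]
[ 1.23062679 -0.01217173  1.11464523] [-0.57172759 -0.04443324 -0.81923943] [490.07162271   0.         327.44022199]
0.1 [0.28225127 0.55727649 0.2298523 ] [ 2.32242376e-01  9.72657752e-01 -6.06143449e-04 -9.61302243e-05] 0.0870894774338424
```

View pics/t0.png

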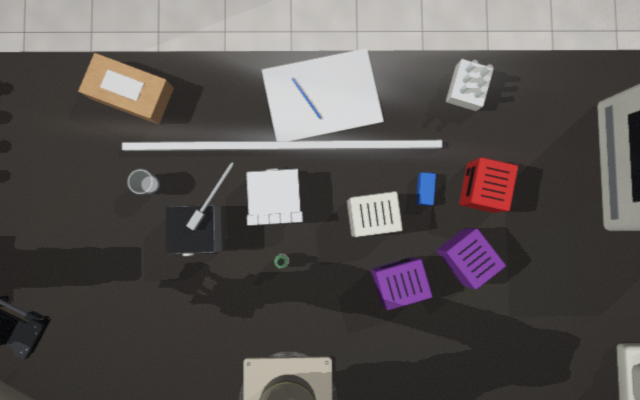

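View pics/s0.png

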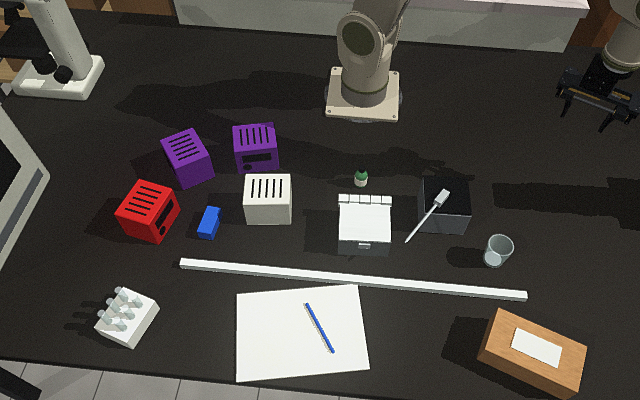

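The top view shows white supply (375,214), purple look-alikes (403,284) and (473,258), and a red one (489,185). Only the white box fits the description: it is white, stands beside the case, and lies across the hinge line. Case (274,196), warmer (193,230), pin with grip at (195,219) and tip at (232,164), oil (281,261), beaker (143,182), slide box (427,188). I'll check these in enlarged crops.

Run:
```python
from h import *
crop('t0',155,135,445,275,2.75,'t0c.png'); crop('s0',195,155,485,305,2.75,'s0c.png')
```

```text
(no output)
```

View pics/t0c.png

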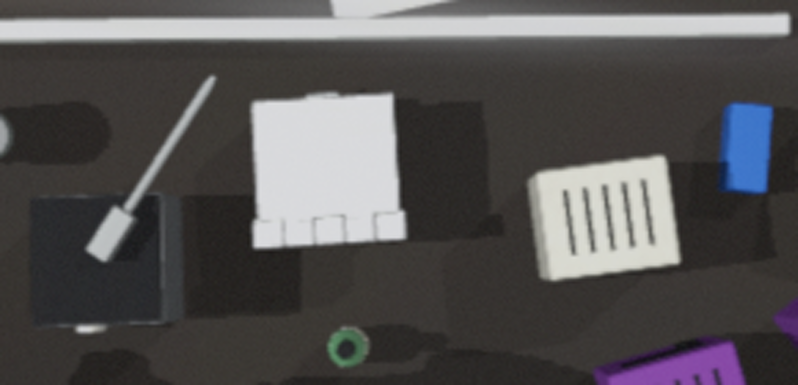

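View pics/s0c.png

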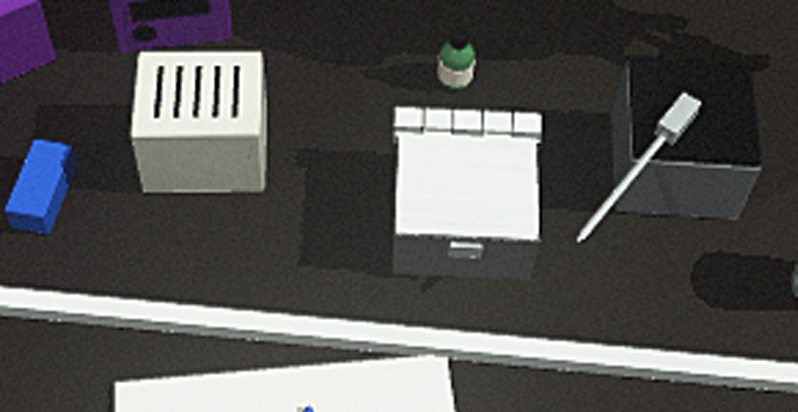

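```bash
cat > fit.py <<'E'
from h import *
from scipy.optimize import least_squares
def fu(p,x0,y0,s=2.75): return (np.array(p,float)+.5)/s-.5+[x0,y0]
def fit(obs,g):
    # obs: list of (cam, local pts, pix)
    def f(q):
        c,s=np.cos(q[2]),np.sin(q[2]);o=[]
        for cam,P,u in obs:
            P=np.array(P,float);W=np.c_[q[0]+c*P[:,0]-s*P[:,1],q[1]+s*P[:,0]+c*P[:,1],P[:,2]]
            o.append((proj(cam,W)-u).ravel())
        return np.concatenate(o)
    s=least_squares(f,g); print(np.round(s.x,4),'deg',round(np.degrees(s.x[2]),2),'rms',np.sqrt(np.mean(s.fun**2)).round(2)); return s.x
E
python3 - <<'E'
from fit import *
T,S=load('t0'),load('s0'); t=lambda p:fu(p,155,135); s=lambda p:fu(p,195,155)
FL,FR,NR,NL=[.05,.06,.1],[.05,-.06,.1],[-.05,-.06,.1],[-.05,.06,.1]
a=(T,[FL,FR,NR,NL],t([(540,176),(664,156),(680,264),(552,279)]))
b=(S,[NR,NL,FL,FR,[.05,-.06,0],[.05,.06,0]],s([(139,53),(264,53),(265,136),(132,137),(143,191),(264,191)]))
for o in([a],[b],[a,b]): fit(o,[.5,-.2,0])
print('case')
a=(T,[[.055,.065,.076],[.055,-.065,.076],[-.08,.069,.081],[-.08,-.069,.081]],t([(252,102),(392,94),(253,248),(405,240)]))
b=(S,[[.055,.065,.076],[.055,-.065,.076],[.055,-.065,0],[-.08,-.069,.081],[-.08,.069,.081]],s([(539,234),(396,234),(393,274),(395,107),(541,113)]))
for o in([a],[b],[a,b]):q=fit(o,[.5,0,0])
c,w=np.cos(q[2]),np.sin(q[2]);print('hinge',q[0]-.069*c,q[1]-.069*w)
print('pin')
g=lambda x,y:[x,y,.12]
a=(T,[g(.023,.01),g(.023,-.01),g(-.023,-.01),g(-.023,.01),[.168,0,.11]],t([(112,206),(135,216),(109,262),(86,249),(212,78)]))
b=(S,[g(-.023,.01),g(-.023,-.01),g(.023,-.01),g(.023,.01),[.168,0,.11]],s([(701,99),(685,93),(657,128),(675,136),(580,240)]))
for o in([a],[b],[a,b]):fit(o,[.45,.2,-.5])
for X in s([(0,287),(798,362)]): print('rail',ray(S,*X,.022))
for X in t([(0,42),(788,35)]): print('railbot',ray(T,*X,0))
for n,X,z in(('oil',(348,347),.075),('warmer TL',(31,197),.1),('TR',(161,195),.1),('BR',(163,322),.1),('BL',(33,325),.1),('slide',(747,147),.035)): print(n,ray(T,*t([X])[0],z))
print('beaker top',ray(T,149,184,.075),'bot',ray(T,137,182,0))
E
```

```text
[ 0.4884 -0.2281  0.1213] deg 6.95 rms 0.85
[ 0.4917 -0.2265  0.1177] deg 6.75 rms 0.81
[ 0.4899 -0.2273  0.1204] deg 6.9 rms 0.95
case
[0.5487 0.0311 0.0454] deg 2.6 rms 0.21
[0.5503 0.0306 0.0672] deg 3.85 rms 0.53
[0.5495 0.0309 0.0566] deg 3.24 rms 0.55
hinge 0.4806440768931183 0.026993924037229285
pin
[ 0.4787  0.2179 -0.5568] deg -31.9 rms 0.65
[ 0.4819  0.2179 -0.565 ] deg -32.37 rms 0.86
[ 0.4799  0.218  -0.5606] deg -32.12 rms 0.86
rail [ 0.6740448  -0.38588769  0.022     ]
rail [0.67252528 0.33581933 0.022     ]
railbot [0.67276693 0.35730697 0.        ]
railbot [ 0.6737951  -0.42590504  0.        ]
oil [0.37372476 0.01102334 0.075     ]
warmer TL [0.51327465 0.29418878 0.1       ]
TR [0.51390561 0.17744618 0.1       ]
BR [0.3996682 0.175236  0.1      ]
BL [0.39838483 0.29121993 0.1       ]
slide [ 0.55845547 -0.37263317  0.035     ]
beaker top [0.57193961 0.34535735 0.075     ] bot [0.5856613  0.40374811 0.        ]
```

Supply ≈ (0.490, -0.227), yaw 6.9°; rail face at x ≈ 0.673; the heights and sizes agree with the data. The half-turn is chosen so the wrist stays within its range for both the push and the later pin turn. First I move round towards the supply's near side.

Call:
{"fn": "drive_tool", "kwargs": {
  "series": [
    [[2.2, -4, 0], -7.6],
    [[2.2, -4, 0], -7.6],
    [[2.2, -4, 0], -7.6],
    [[2.2, -4, 0], -7.6],
    [[2.2, -4, 0], -7.6],
    [[2.2, -4, 0], -7.6],
    [[2.2, -4, 0], -7.6],
    [[2.2, -4, 0], -7.6],
    [[2.2, -4, 0], -7.6],
    [[2.2, -4, 0], -7.6]
  ],
  "hand": 0
}}

```text
time: 1.35
ee_pos: [0.5027, 0.1562, 0.2304]
eef_rot: [0.783, 0.622, -0.0, -0.0]
ft_force: [0.4, -0.1, -0.4]
width: 0.087
grip_force: 0.0
```

Run:
```python
from fit import *
T,S=load('t0'),load('s0'); t=lambda p:fu(p,155,135)
print('purple',[ray(T,*X,.1).round(3) for X in t([(600,372),(730,340)])],ray(T,403,284,.1).round(3))
s=r.read_state();print(s['time'],s['ee_pos'],s['eef_rot'],s['joint_positions'])
```

```text
purple [array([ 0.35 , -0.217,  0.1  ]), array([ 0.377, -0.336,  0.1  ])] [ 0.315 -0.291  0.1  ]
1.35 [0.50272131 0.1561818  0.23036538] [ 7.83169657e-01  6.21808066e-01 -1.18447529e-04 -4.81131839e-05] [-0.70735223  0.10895409  0.34581714  1.73855383 -0.03827284  1.3009318
 -0.58190754]
```

Call:
{"fn": "drive_tool", "kwargs": {
  "series": [
    [[-1, -3.8, 0], -7.7],
    [[-1, -3.8, 0], -7.7],
    [[-1, -3.8, 0], -7.7],
    [[-1, -3.8, 0], -7.7],
    [[-1, -3.8, 0], -7.7],
    [[-1, -3.8, 0], -7.7],
    [[-1, -3.8, 0], -7.7],
    [[-1, -3.8, 0], -7.7],
    [[-1, -3.8, 0], -7.7],
    [[-1, -3.8, 0], -7.7]
  ]
}}

```text
time: 2.6
ee_pos: [0.4017, -0.2235, 0.2305]
eef_rot: [1.0, -0.001, 0.0, -0.0]
ft_force: [0.4, -0.4, -0.2]
width: 0.0871
grip_force: 0.0
```

Call:
{"fn": "drive_tool", "kwargs": {
  "series": [
    [[0, 0, -5], 0],
    [[0, 0, -5], 0],
    [[0, 0, -5], 0],
    [[0, 0, -3.2], 0],
    [[0, 0, 0], 0],
    [[0.8, 0, 0], 0],
    [[0.8, 0, 0], 0],
    [[0.8, 0, 0], 0],
    [[0.8, 0, 0], 0],
    [[0.8, 0, 0], 0]
  ]
}}

```text
time: 3.85
ee_pos: [0.4399, -0.2212, 0.0485]
eef_rot: [1.0, 0.001, -0.003, -0.002]
ft_force: [-19.3, 3.5, 13.6]
width: 0.0872
grip_force: 11.3
```

Contact at 19 N with an upward component. I'll check that the supply stays upright.

Run:
```python
from h import *
shot('scene','s1.png');print(r.read_state()['ft_force'],r.read_state()['ee_pos'],r.read_state()['torque'])
crop('s1',200,120,360,260,4,'s1c.png')
```

```text
[-7.28662541  3.11657986  2.10281864] [ 0.44144467 -0.22143403  0.04863708] [0.73508018 1.67914522 0.19765233]
```

View pics/s1c.png

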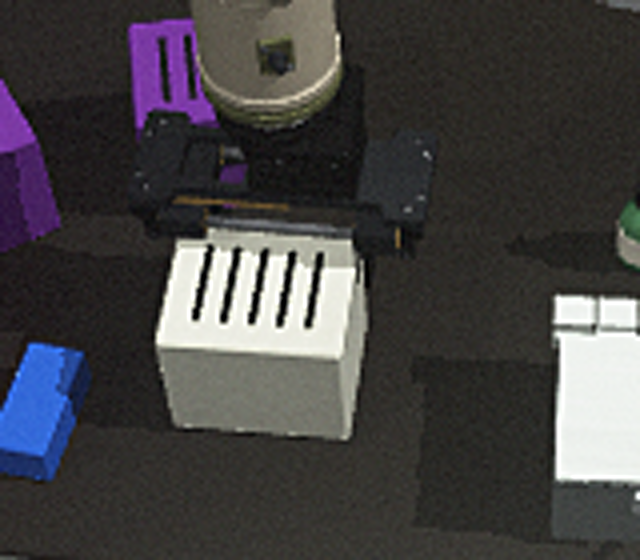

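The picture shows the supply upright (top far edge (155,347)–(345,358), bottom edge (175,425)–(350,438)), nearly squared with both fingers behind it. I keep pushing, slightly lower.

Call:
{"fn": "drive_tool", "kwargs": {
  "series": [
    [[0.3, 0, -0.3], 0],
    [[0.6, 0, 0], 0],
    [[0.8, 0, 0], 0],
    [[0.8, 0, 0], 0],
    [[0.8, 0, 0], 0],
    [[0.8, 0, 0], 0],
    [[0.8, 0, 0], 0],
    [[0.8, 0, 0], 0],
    [[0.8, 0, 0], 0],
    [[0.8, 0, 0], 0]
  ]
}}

```text
time: 5.15
ee_pos: [0.5137, -0.2225, 0.0454]
eef_rot: [1.0, 0.001, -0.002, -0.001]
ft_force: [-10.5, -0.1, 4.0]
width: 0.0871
grip_force: 7.3
```

Call:
{"fn": "drive_tool", "kwargs": {
  "series": [
    [[0.8, 0, 0], 0],
    [[0.8, 0, 0], 0],
    [[0.8, 0, 0], 0],
    [[0.6, 0, 0], 0],
    [[0.5, 0, 0], 0],
    [[0.4, 0, 0], 0],
    [[0.3, 0, 0], 0],
    [[0.2, 0, 0], 0],
    [[0.1, 0, 0], 0],
    [[0, 0, 0], 0]
  ]
}}

```text
time: 6.4
ee_pos: [0.5587, -0.2226, 0.0455]
eef_rot: [1.0, 0.001, -0.002, -0.0]
ft_force: [-9.2, -1.2, 3.2]
width: 0.0871
grip_force: 6.5
```

Run:
```python
from h import *
shot('scene','s2.png');s=r.read_state();print(s['ft_force'],s['ee_pos'],s['torque'])
crop('s2',190,160,370,300,4,'s2c.png')
```

```text
[-9.53108969  0.17999841  3.02444581] [ 0.55867932 -0.222526    0.04546627] [0.33696452 1.94557359 0.05157772]
```

View pics/s2c.png

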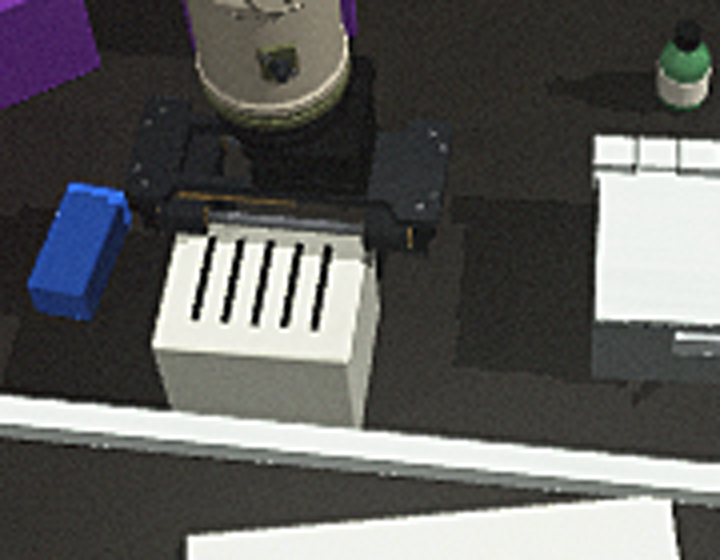

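Run:
```python
from fit import *
S=load('s2')
for p in((153,347),(349,361)): print(ray(S,*fu(p,190,160,4),.1))
```

```text
[ 0.67215011 -0.2898166   0.1       ]
[ 0.66913284 -0.17290357  0.1       ]
```

Call:
{"fn": "drive_tool", "kwargs": {
  "series": [
    [[0.2, 0, 0], 0],
    [[0.2, 0, 0], 0],
    [[0.2, 0, 0], 0],
    [[0.1, 0, 0], 0],
    [[0.1, 0, 0], 0],
    [[0.1, 0, 0], 0],
    [[0.1, 0, 0], 0],
    [[0, 0, 0], 0],
    [[0, 0, 0], 0],
    [[0, 0, 0], 0]
  ]
}}

```text
time: 7.7
ee_pos: [0.5592, -0.222, 0.0453]
eef_rot: [1.0, -0.002, -0.011, -0.004]
ft_force: [-63.2, 17.3, 47.8]
width: 0.0868
grip_force: 33.1
```

The supply stopped against the rail: the position is unchanged at 63 N and its far corners are at x ≈ 0.67. I back off, rise, and head towards the pin.

Call:
{"fn": "drive_tool", "kwargs": {
  "series": [
    [[-0.8, 0, 0], 0],
    [[-0.8, 0, 0], 0],
    [[-1.5, 0, 0], 0],
    [[-3, 0, 0], 0],
    [[0, 0, 5], 0],
    [[0, 0, 6], 0],
    [[0, 0, 6], 0],
    [[0, 1, 2], 0],
    [[0, 3, 0], 0],
    [[0, 4, 0], 0]
  ]
}}

```text
time: 8.95
ee_pos: [0.51, -0.1422, 0.2367]
eef_rot: [1.0, 0.001, 0.001, 0.0]
ft_force: [0.0, -0.3, 0.3]
width: 0.0871
grip_force: 0.0
```

Call:
{"fn": "drive_tool", "kwargs": {
  "series": [
    [[-0.3, 4.5, 0], -2.5],
    [[-0.3, 4.5, 0], -2.5],
    [[-0.3, 4.5, 0], -2.5],
    [[-0.3, 4.5, 0], -2.5],
    [[-0.3, 4.5, 0], -2.5],
    [[-0.3, 4.5, 0], -2.5],
    [[-0.3, 4.5, 0], -2.5],
    [[0, 4.5, 0], -2.5],
    [[0, 0, 0], 0],
    [[0, 0, 0], 0]
  ]
}}

```text
time: 10.2
ee_pos: [0.4888, 0.2172, 0.2359]
eef_rot: [0.985, -0.172, 0.0, 0.0]
ft_force: [1.3, -1.0, -0.3]
width: 0.0869
grip_force: 0.0
```

```bash
cat > edge.py <<'E'
from fit import *
def refine(items,q,segs,n=25,h=5):
    # items: list of (cam, indices); segs: 3D local segments; gradient search along the normals
    ims=[cv2.GaussianBlur(cv2.cvtColor(c['color'],cv2.COLOR_RGB2GRAY).astype(np.float32),(0,0),.8) for c,_ in items]
    def W(q,P): c,s=np.cos(q[2]),np.sin(q[2]); return np.c_[q[0]+c*P[:,0]-s*P[:,1],q[1]+s*P[:,0]+c*P[:,1],P[:,2]]
    for it in range(6):
        D=[]
        for (c,idx),im in zip(items,ims):
            for i in idx:
                a,b=map(np.array,segs[i]);P=a+(b-a)*np.linspace(.06,.94,n)[:,None];u=proj(c,W(q,P))
                d=u[-1]-u[0];nn=np.array([-d[1],d[0]])/np.hypot(*d);o=np.linspace(-h,h,8*h+1)
                L=(u[:,None]+o[None,:,None]*nn).astype(np.float32);v=cv2.remap(im,L[...,0],L[...,1],cv2.INTER_LINEAR)
                g=np.abs(np.gradient(v,axis=1));k=g.argmax(1);ok=g.max(1)>2
                D.append((c,P[ok],u[ok]+o[k[ok]][:,None]*nn,nn))
        f=lambda q:np.concatenate([((proj(c,W(q,P))-m)@nn) for c,P,m,nn in D])
        s=least_squares(f,q,loss='soft_l1',f_scale=.3);q=s.x
        h=max(3,h-1)
    print(np.round(q,4),'deg',round(np.degrees(q[2]),2),'med|e|',np.median(np.abs(s.fun)).round(2),[np.median(f0).round(2) for f0 in [((proj(c,W(q,P))-m)@nn) for c,P,m,nn in D]]);return q
A=.076;B=.081
CASE=[([.055,.065,A],[.055,-.065,A]),([.055,.065,A],[-.05,.065,A]),([.055,-.065,A],[-.05,-.065,A]),([-.08,.069,B],[-.08,-.069,B])]
E
python3 - <<'E'
from edge import *
T,S=load('t0'),load('s0')
for it in([(T,[0,1,2,3])],[(S,[0,1,2,3])],[(T,[0,1,2,3]),(S,[0,1,2,3])]):
    q=refine(it,np.array([.5495,.0309,.05]),CASE);c,w=np.cos(q[2]),np.sin(q[2]);print('hinge',q[0]-.069*c,q[1]-.069*w)
s=r.read_state();print(s['time'],s['ee_pos'],s['eef_rot'],s['joint_positions'])
E
```

```text
[0.5495 0.0313 0.0532] deg 3.05 med|e| 0.25 [np.float64(0.24), np.float64(-0.48), np.float64(0.27), np.float64(-0.25)]
hinge 0.48063475822559254 0.02762884913417263
[0.5512 0.0299 0.0508] deg 2.91 med|e| 0.25 [np.float64(0.18), np.float64(0.2), np.float64(-0.23), np.float64(-0.09)]
hinge 0.48231761614882973 0.026409757526312687
[0.5503 0.0305 0.0528] deg 3.02 med|e| 0.28 [np.float64(-0.01), np.float64(-0.75), np.float64(-0.01), np.float64(-0.49), np.float64(0.48), np.float64(0.47), np.float64(0.01), np.float64(0.02)]
hinge 0.4813689533552405 0.026863533710693843
10.2 [0.48879176 0.21715991 0.23593982] [ 9.85027199e-01 -1.72398553e-01  3.94327195e-04  3.67532044e-06] [-0.87576875  0.12513616  0.40790058  1.71332927 -0.05072867  1.31299024
 -2.3751304 ]
```

Call:
{"fn": "drive_tool", "kwargs": {
  "series": [
    [[-0.5, -0.2, -2], -3],
    [[0, 0, -2.5], -3],
    [[0, 0, -2.5], -3],
    [[0, 0, -2.5], 0],
    [[0, 0, -1.5], 0],
    [[0, 0, -1], 0],
    [[0, 0, -0.5], 0],
    [[0, 0, 0], 0],
    [[0, 0, 0], 0],
    [[0, 0, 0], 0]
  ]
}}

```text
time: 11.45
ee_pos: [0.4836, 0.2158, 0.111]
eef_rot: [0.968, -0.249, 0.0, -0.0]
ft_force: [0.2, -0.4, 0.5]
width: 0.0868
grip_force: 0.0
```

Call:
{"fn": "drive_tool", "kwargs": {
  "series": [
    [[0, 0, 0], 0],
    [[0, 0, 0], 0],
    [[0, 0, 0], 0],
    [[0, 0, 0], 0],
    [[0, 0, 0], 0],
    [[0, 0, 0], 0],
    [[0, 0, 0], 0],
    [[0, 0, 0], 0],
    [[0, 0, 0], 0],
    [[0, 0, 0], 0]
  ],
  "hand": 1,
  "newtons": 30
}}

```text
time: 12.7
ee_pos: [0.4834, 0.2155, 0.1106]
eef_rot: [0.968, -0.249, 0.0, 0.0]
ft_force: [0.6, -0.2, -0.1]
width: 0.0205
grip_force: 29.3
```

Run:
```python
from h import *
s=r.read_state();print(s['time'],s['ee_pos'],s['eef_rot'],s['joint_positions'][6],s['width'],s['grip_force'],s['ft_force'])
```

```text
12.7 [0.48339298 0.21554132 0.11057516] [ 9.68444152e-01 -2.49230657e-01  8.36988451e-06  5.47439506e-05] -2.4912090352840277 0.020515714383044455 29.271066784858704 [ 0.57641857 -0.24311884 -0.06239525]
```

Call:
{"fn": "drive_tool", "kwargs": {
  "series": [
    [[0, 0, 2], 0],
    [[0, 0, 3], 0],
    [[0, 0, 3], 0],
    [[0.2, -3, 0], 9],
    [[0.2, -3, 0], 9],
    [[0.2, -3, 0], 9],
    [[0.2, -3, 0], 9],
    [[0.2, -3, 0], 9],
    [[0.2, -3, 0], 9],
    [[0, -3, 0], 9]
  ]
}}

```text
time: 13.95
ee_pos: [0.4953, 0.0046, 0.1905]
eef_rot: [0.955, 0.296, -0.0, 0.0]
ft_force: [-0.4, -0.6, -0.8]
width: 0.0199
grip_force: 29.3
```

Call:
{"fn": "drive_tool", "kwargs": {
  "series": [
    [[0, -2.3, 0], 5.9],
    [[0, -2.3, 0], 5.9],
    [[0, -2.3, 0], 5.9],
    [[0, -2.3, 0], 5.9],
    [[0, -2.3, 0], 5.9],
    [[0, -2.3, 0], 5.9],
    [[0, -2.3, 0], 5.9],
    [[0, -2.3, 0], 5.9],
    [[0, -2.6, 0], 5.9],
    [[0, -2.6, 0], 5.9]
  ]
}}

```text
time: 15.2
ee_pos: [0.4953, -0.2311, 0.1904]
eef_rot: [0.686, 0.727, 0.0, -0.0]
ft_force: [-0.0, 0.4, -1.3]
width: 0.0204
grip_force: 29.3
```

Call:
{"fn": "drive_tool", "kwargs": {
  "series": [
    [[0, 0, -2], 0],
    [[0, 0, -2], 0],
    [[0, 0, -2], 0],
    [[0, 0, -2], 0],
    [[0, 0, -2], 0],
    [[0, 0, -1], 0],
    [[0, 0, 0], 0],
    [[0, 0, 0], 0],
    [[0, 0, 0], 0],
    [[0, 0, 0], 0]
  ]
}}

```text
time: 16.45
ee_pos: [0.4956, -0.2304, 0.081]
eef_rot: [0.687, 0.726, 0.0, 0.0]
ft_force: [-0.3, -0.6, -1.4]
width: 0.0201
grip_force: 29.3
```

Run:
```python
from h import *
shot('top','t3.png');shot('scene','s3.png');s=r.read_state();q=s['eef_rot'];print(s['time'],s['ee_pos'],q,2*np.degrees(np.arctan2(q[1],q[0]))-90,s['width'],s['grip_force'],s['ft_force'],s['torque'],s['joint_positions'])
a=cv2.imread('pics/t3.png')[165:255,240:410];b=cv2.imread('pics/s3.png')[170:260,220:400]
a=cv2.resize(a,None,fx=4.4,fy=3.3) if 0 else cv2.resize(a,None,fx=3.3,fy=3.3,interpolation=2);b=cv2.resize(b,None,fx=3.3,fy=3.3,interpolation=2)
w=max(a.shape[1],b.shape[1]);p=lambda i:cv2.copyMakeBorder(i,0,0,0,w-i.shape[1],0)
cv2.imwrite('pics/c3.png',np.vstack([p(a),p(b)]));print(a.shape,b.shape)
```

```text
16.55 [ 0.49549729 -0.23041079  0.08079906] [6.87437164e-01 7.26243824e-01 1.63119269e-04 1.66859056e-04] 3.144839084550611 0.0198760818299017 29.27204042673111 [ 0.89098895  0.19323976 -1.0608476 ] [-0.10759763  0.0824896   0.03933679] [-0.19048475  0.33987575  0.63834111  1.86898592 -0.23725866  1.00838492
  0.6029583 ]
(297, 561, 3) (297, 594, 3)
```

View pics/c3.png

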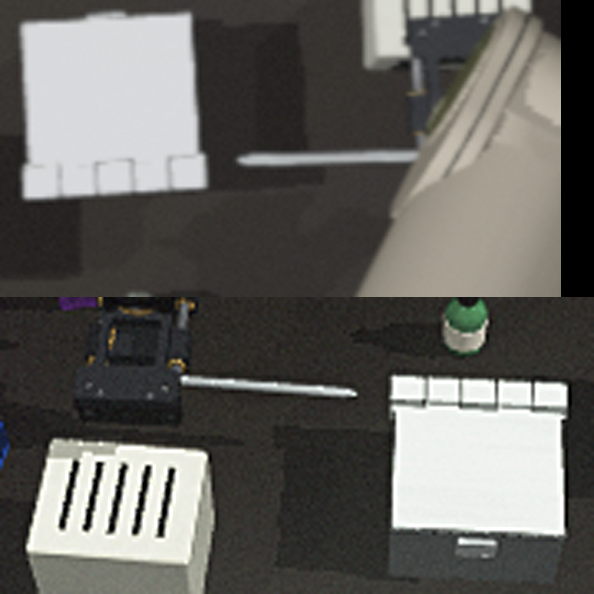

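The tip is at (238,160) in the upper crop (top camera) and (355,97) in the lower one (scene camera). The hinge row faces it. Next I get the shaft's axis in 3D from both views.

```bash
cat > shaft.py <<'E'
from edge import *
def plane(c,u0,u1,v0,v1):
    g=cv2.cvtColor(c['color'],cv2.COLOR_RGB2GRAY).astype(float);X=[]
    for u in range(u0,u1+1):
        vm=v0+(v1-v0)*(u-u0)/(u1-u0);k=int(round(vm));y=np.arange(k-5,k+6);w=g[y,u]-np.median(g[y,u]);w[w<15]=0
        if w.sum()>0:X.append((u,(w*y).sum()/w.sum()))
    X=np.array(X);p=np.polyfit(X[:,0],X[:,1],1);e=np.std(X[:,1]-np.polyval(p,X[:,0]))
    Ki=np.linalg.inv(c['intrinsics']);d=[c['R'].T@Ki@np.array([u,np.polyval(p,u),1]) for u in(u0,u1)]
    n=np.cross(*d);n/=np.linalg.norm(n);return n,-c['R'].T@c['t'],e
def shaft(T,bt,S,bs,tips):
    n1,o1,e1=plane(T,*bt);n2,o2,e2=plane(S,*bs);d=np.cross(n1,n2);d/=np.linalg.norm(d);d*=np.sign(d[1])
    P=np.linalg.lstsq(np.array([n1,n2,d]),np.array([n1@o1,n2@o2,0]),rcond=None)[0]
    print('resid',round(e1,2),round(e2,2),'yaw',np.degrees(np.arctan2(d[1],d[0])).round(2),'pitch',np.degrees(np.arcsin(d[2])).round(2))
    for c,u in tips:
        f=least_squares(lambda s:proj(c,P+s[0]*d)[0]-u,[-P@d]);print('tip',(P+f.x[0]*d).round(4))
    return P,d
E
python3 - <<'E'
from shaft import *
T,S=load('t3'),load('s3')
P,d=shaft(T,(316,363,165+160/3.3,165+156/3.3),S,(279,324,170+83/3.3,170+96.5/3.3),[(T,240+237/3.3),(S,220+357/3.3)])
for y in(-.2,-.07): print(P+d*(y-P[1])/d[1])
q=refine([(T,[0,1,2,3]),(S,[0,1,2,3])],np.array([.5503,.0305,.0528]),CASE)
s=r.read_state()
print(s['ee_pos'])
E
```

```text
resid 0.08 0.07 yaw 90.91 pitch -0.05
tip [0.4922 0.0079 0.0798]
tip [0.4922 0.0079 0.0798]
[ 0.49547893 -0.2         0.07996001]
[ 0.49341919 -0.07        0.07985551]
[0.5503 0.0305 0.0524] deg 3.0 med|e| 0.26 [np.float64(-0.01), np.float64(-0.76), np.float64(-0.01), np.float64(-0.51), np.float64(0.25), np.float64(0.49), np.float64(-0.01), np.float64(0.24)]
[ 0.49549729 -0.23041079  0.08079906]
```

Run:
```python
from shaft import *
T,S=load('t0'),load('s0');T3,S3=load('t3'),load('s3')
q=[.5503,.0305,.0526];c,s=np.cos(q[2]),np.sin(q[2])
def W(P):P=np.array(P);return np.c_[q[0]+c*P[:,0]-s*P[:,1],q[1]+s*P[:,0]+c*P[:,1],P[:,2]]
for name,cam in(('T',T),('T3',T3),('S',S),('S3',S3)):
    g=cv2.GaussianBlur(cv2.cvtColor(cam['color'],cv2.COLOR_RGB2GRAY).astype(np.float32),(0,0),.6)
    ys=np.linspace(-.066,.066,60);xs=np.linspace(-.09,-.07,161);out=[]
    for y in ys:
        u=proj(cam,W([[x,y,.081] for x in xs])).astype(np.float32);v=cv2.remap(g,u[None,:,0],u[None,:,1],1)[0]
        gr=np.abs(np.gradient(v));w=gr**2;out.append((w*xs).sum()/w.sum())
    p=np.polyfit(ys,out,1);print(name,'near edge x(local) mid',p[1].round(4),'slope deg',np.degrees(-p[0]).round(2))
P,d=shaft(T3,(316,363,165+160/3.3,165+156/3.3),S3,(279,324,170+83/3.3,170+96.5/3.3),[])
for cam,u in((T3,240+237/3.3),(S3,220+357/3.3)):
    yy=np.linspace(-.12,0,1201);uu=proj(cam,P+d*((yy-P[1])/d[1])[:,None])[:,0];print('tip y',yy[np.abs(uu-u).argmin()])
```

```text
T near edge x(local) mid -0.0815 slope deg 0.14
T3 near edge x(local) mid -0.0815 slope deg 0.15
S near edge x(local) mid -0.0796 slope deg 0.01
S3 near edge x(local) mid -0.0796 slope deg 0.0
resid 0.08 0.07 yaw 90.91 pitch -0.05
tip y -0.0675
tip y -0.0679
```

Call:
{"fn": "drive_tool", "kwargs": {
  "series": [
    [[-0.12, 0, 0], 2.1],
    [[0, 0, -0.5], 0],
    [[0, 0, -0.5], 0],
    [[0, 0, 0], 0],
    [[0, 0, 0], 0],
    [[0, 0, 0], 0],
    [[0, 0, 0], 0],
    [[0, 0, 0], 0],
    [[0, 0, 0], 0],
    [[0, 0, 0], 0]
  ]
}}

```text
time: 17.8
ee_pos: [0.4942, -0.2304, 0.0706]
eef_rot: [0.674, 0.739, 0.0, -0.0]
ft_force: [-0.2, -0.4, -1.3]
width: 0.0199
grip_force: 29.3
```

Run:
```python
from shaft import *
T,S=vision.camera('top'),vision.camera('scene')
x=lambda y:.4811-(y-.0269)*.0533
def px(c,y): return proj(c,np.array([x(y),y,.07]))
a,b=px(T,-.18),px(T,-.08);e,f=px(S,-.18),px(S,-.08)
bt=(b,a) ;bs=(e,f)
bx=lambda p,q:(int(p[0]),int(q[0]),p[1],q[1])
P,d=shaft(T,bx(*bt),S,bx(*bs),[])
for y in(-.2304,-.18,-.08,-.042): X=P+d*(y-P[1])/d[1];print(X.round(4),'dx from line mm',((X[0]-x(y))*1e3).round(2))
s=r.read_state();print(s['time'],s['ee_pos'],s['ft_force'])
```

```text
resid 0.05 0.06 yaw 93.03 pitch -0.21
[ 0.4946 -0.2304  0.0699] dx from line mm -0.22
[ 0.4919 -0.18    0.0698] dx from line mm -0.2
[ 0.4866 -0.08    0.0694] dx from line mm -0.16
[ 0.4846 -0.042   0.0692] dx from line mm -0.15
17.9 [ 0.49417691 -0.23040217  0.07055963] [ 0.43757692  0.10554446 -0.69403213]
```

Call:
{"fn": "drive_tool", "kwargs": {
  "series": [
    [[-0.05, 1, 0.05], 0],
    [[-0.05, 1, 0], 0],
    [[-0.03, 0.5, 0], 0],
    [[-0.03, 0.5, 0], 0],
    [[-0.03, 0.5, 0], 0],
    [[-0.03, 0.5, 0], 0],
    [[-0.03, 0.5, 0], 0],
    [[-0.03, 0.5, 0], 0],
    [[-0.03, 0.5, 0], 0],
    [[0, 0, 0], 0]
  ]
}}

```text
time: 19.15
ee_pos: [0.4912, -0.1749, 0.0711]
eef_rot: [0.674, 0.739, 0.0, -0.0]
ft_force: [-1.0, -0.4, -1.1]
width: 0.0202
grip_force: 29.3
```

Call:
{"fn": "drive_tool", "kwargs": {
  "series": [
    [[-0.03, 0.6, 0], 0],
    [[-0.03, 0.6, 0], 0],
    [[-0.03, 0.6, 0], 0],
    [[-0.04, 0.6, 0], 0],
    [[-0.03, 0.6, 0], 0],
    [[-0.03, 0.6, 0], 0],
    [[-0.03, 0.6, 0], 0],
    [[-0.04, 0.6, 0], 0],
    [[-0.03, 0.6, 0], 0],
    [[0, 0, 0], 0]
  ]
}}

```text
time: 20.4
ee_pos: [0.4882, -0.1209, 0.0711]
eef_rot: [0.674, 0.739, 0.0, -0.0]
ft_force: [-0.0, -0.5, -0.8]
width: 0.0198
grip_force: 29.3
```

Call:
{"fn": "drive_tool", "kwargs": {
  "series": [
    [[-0.03, 0.6, 0], 0],
    [[-0.03, 0.6, 0], 0],
    [[-0.04, 0.6, 0], 0],
    [[-0.03, 0.6, 0], 0],
    [[-0.03, 0.6, 0], 0],
    [[-0.03, 0.6, 0], 0],
    [[-0.03, 0.6, 0], 0],
    [[-0.03, 0.6, 0], 0],
    [[-0.03, 0.5, 0], 0],
    [[0, 0, 0], 0]
  ]
}}

```text
time: 21.65
ee_pos: [0.4854, -0.068, 0.0711]
eef_rot: [0.674, 0.739, 0.0, -0.0]
ft_force: [0.7, -0.5, -1.9]
width: 0.0198
grip_force: 29.3
```

Call:
{"fn": "drive_tool", "kwargs": {
  "series": [
    [[0, 0.2, 0], 0],
    [[-0.02, 0.2, 0], 0],
    [[-0.02, 0.2, 0], 0],
    [[0, 0.1, 0], 0],
    [[0, 0.1, 0], 0],
    [[0, 0.1, 0], 0],
    [[0, 0, 0], 0],
    [[0, 0, 0], 0],
    [[0, 0, 0], 0],
    [[0, 0, 0], 0]
  ]
}}

```text
time: 22.9
ee_pos: [0.485, -0.0594, 0.0711]
eef_rot: [0.674, 0.739, 0.0, -0.0]
ft_force: [-0.2, 0.3, -1.9]
width: 0.0199
grip_force: 29.3
```

Still no shoulder contact; I ease forward until the force shows it.

Call:
{"fn": "drive_tool", "kwargs": {
  "series": [
    [[0, 0.1, 0], 0],
    [[0, 0.1, 0], 0],
    [[0, 0.05, 0], 0],
    [[0, 0.05, 0], 0],
    [[0, 0, 0], 0],
    [[0, 0, 0], 0],
    [[0, 0, 0], 0],
    [[0, 0, 0], 0],
    [[0, 0, 0], 0],
    [[0, 0, 0], 0]
  ]
}}

```text
time: 24.15
ee_pos: [0.485, -0.059, 0.0711]
eef_rot: [0.675, 0.738, -0.001, 0.001]
ft_force: [0.6, -10.6, -2.2]
width: 0.0197
grip_force: 29.5
```

Shoulder contact shows as 10.6 N along the hinge. I ease off, open, and rise straight up.

Call:
{"fn": "drive_tool", "kwargs": {
  "series": [
    [[0, -0.1, 0], 0],
    [[0, -0.1, 0], 0],
    [[0, 0, 0], 0],
    [[0, 0, 0], 0],
    [[0, 0, 0], 0],
    [[0, 0, 0], 0],
    [[0, 0, 0], 0],
    [[0, 0, 0], 0],
    [[0, 0, 0], 0],
    [[0, 0, 0], 0]
  ]
}}

```text
time: 25.4
ee_pos: [0.485, -0.0591, 0.0711]
eef_rot: [0.674, 0.739, -0.0, 0.0]
ft_force: [0.7, -6.7, -1.8]
width: 0.0202
grip_force: 29.5
```

Call:
{"fn": "drive_tool", "kwargs": {
  "series": [
    [[0, 0, 0], 0],
    [[0, 0, 0], 0],
    [[0, 0, 0], 0],
    [[0, 0, 0], 0],
    [[0, 0, 0], 0],
    [[0, 0, 0], 0],
    [[0, 0, 0], 0],
    [[0, 0, 0], 0],
    [[0, 0, 0], 0],
    [[0, 0, 0], 0]
  ],
  "hand": 0.4
}}

```text
time: 26.65
ee_pos: [0.485, -0.0584, 0.0711]
eef_rot: [0.674, 0.739, 0.0, 0.0]
ft_force: [-0.3, -0.1, -0.4]
width: 0.0522
grip_force: 0.0
```

Call:
{"fn": "drive_tool", "kwargs": {
  "series": [
    [[0, 0, 1], 0],
    [[0, 0, 2], 0],
    [[0, 0, 4], 0],
    [[0, 0, 5], 0],
    [[0, 0, 5], 0],
    [[0, -5, 3], 0],
    [[0, -5, 0], 0],
    [[0, -5, 0], 0],
    [[0, -4, 0], 0],
    [[0, 0, 0], 0]
  ]
}}

```text
time: 27.9
ee_pos: [0.4838, -0.2519, 0.2718]
eef_rot: [0.676, 0.737, -0.001, 0.001]
ft_force: [0.3, -0.2, 0.2]
width: 0.0519
grip_force: 0.0
```

Run:
```python
from edge import *
T,S=shot('top','t4.png'),shot('scene','s4.png');s=r.read_state();print(s['time'],s['ee_pos'],s['ft_force'])
# expected home pose overlay: pin block centre and shoulder
u=np.array([np.sin(.0532),-np.cos(.0532)]);h=np.array([.4811,.0269])
for n,c in(('T',T),('S',S)): print(n,[proj(c,np.array([*(h+u*d),.08])).round(1) for d in(.069,.115)])
crop('s4',200,140,460,340,3,'s4c.png')
```

```text
28.0 [ 0.48488516 -0.24833186  0.27139986] [0.13235383 0.05558538 0.5560714 ]
T [array([301.8, 216.6]), array([319.9, 215.5])]
S [array([338.4, 196.8]), array([320.7, 196. ])]
```

View pics/s4c.png

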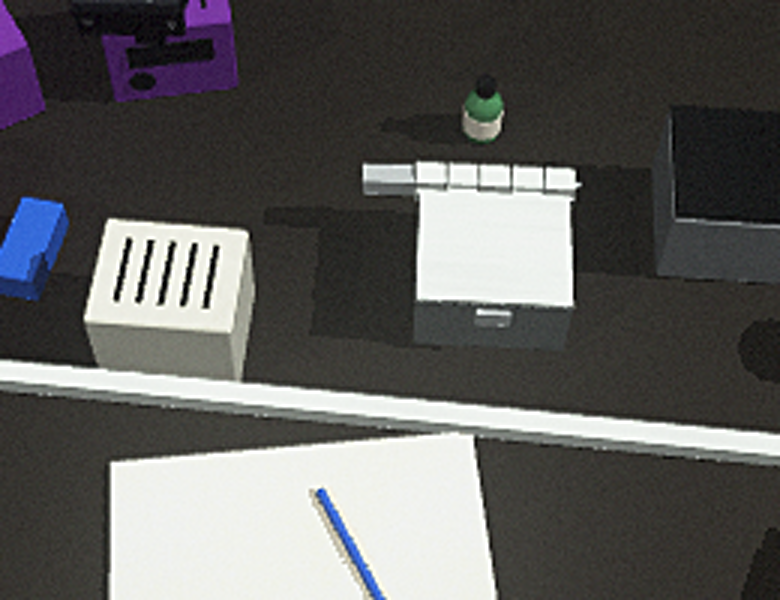

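The pin is home: its block, at (363–415,178), butts the outer knuckle, its tip shows at (578,184), and the lid is closed. One check that the supply is flush:

Run:
```python
from edge import *
T,S=load('t4'),load('s4')
Z=.1;SUP=[([.05,.06,Z],[.05,-.06,Z]),([.05,.06,Z],[-.05,.06,Z]),([.05,-.06,Z],[-.05,-.06,Z]),([-.05,.06,Z],[-.05,-.06,Z])]
q=refine([(S,[0,1,2,3])],np.array([.62,-.228,0.]),SUP)
for y in(.06,-.06): print('corner x-rail',q[0]+.05*np.cos(q[2])-y*np.sin(q[2])-.6735)
refine([(T,[0,1,2,3]),(S,[0,1,2,3])],np.array([.5503,.0305,.0528]),CASE)
```

```text
[ 0.6229 -0.232   0.005 ] deg 0.29 med|e| 0.29 [np.float64(-0.21), np.float64(0.29), np.float64(-0.2), np.float64(0.29)]
corner x-rail -0.0008942396844252576
corner x-rail -0.0002933128481285019
[0.5503 0.0305 0.0524] deg 3.0 med|e| 0.26 [np.float64(0.0), np.float64(-0.74), np.float64(-0.0), np.float64(-0.49), np.float64(0.27), np.float64(0.24), np.float64(0.24), np.float64(0.25)]
```

```bash
python3 -c "
from bench import r
print(r.close_job())"
```

```text
the job is handed in; nothing more can be done
None
```

I handed the job in at about 28 s: the supply stands within about 1 mm of the rail, the pin is fully home through all five knuckles with the lid closed, and the arm is clear; no verdict came back.

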